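Hold the tape measure out to the pencil line on the shelf board

TASK

A new mitten hook goes at the pencil line on the pine shelf board, and I need its distance from the board's end: take the tape measure off the offcut, catch its hook over the end of the board nearest the offcut, and draw the case back along the board, standing on it or just above it with the blade straight along the board, until the case's mouth is right at the line. Finish while still holding the tape there against its spring so that I can read it: do not let go. Leave the key bowl, the jar, the ice scraper and the shoehorn alone.

Things in the scene. Friction and masses are not known exactly. Their poses are not given: they have to be found in the camera images.
- case_mid (a point): Centre of the case of the pocket tape measure (loose, about 0.3 kg): a grey case 66 mm long (x), 34 mm thick (y) and 66 mm high (z), flat sides to grip across y, round top; this point is 33 mm above its flat base. The case's x axis points from the mouth to the back, y across its thickness, z up. At the start the tape stands on the offcut, its hook hanging over the offcut's end.
- mouth (a point): The mouth of the tape: middle of the lower edge of the case's front, 33 mm along -x from case_mid and level with the base. The blade comes out here; this is the edge that goes to the pencil line. Same axes as case_mid.
- hook (a point): Lower tip of the steel hook at the blade's end, on the inner face that catches (faces +x, back to the case). The hook is 21 mm wide, 2.5 mm thick (the tip point is on its back face, towards the case) and reaches 7 mm below the base of the case, so it catches only while the base is less than 7 mm above the board. Blade in, its inner face is 1.5 mm in front of the mouth. Same axes as case_mid.
- blade (a joint): Length of yellow blade drawn out of the case, m: 0 fully in (as at the start), at most 0.27. A spring draws it in, with 3.2 N at 0 rising evenly to 5.4 N at 0.27; it runs back in at once if the hook slips off or the case is let go.
- board_end (a point): Top middle of the measured end of the pine shelf board (fixed, 540 mm long, 140 mm wide, top 25 mm above the bench; it lies on a 240 mm wide, 3 mm black rubber mat that starts 80 mm from this end). The board's x axis runs from this end along the board, y across, z up. Under the overhanging 80 mm there is 3 mm of air, and nothing stands off this end.
- line: Pencil line drawn squarely across the board's top, 2.5 mm wide, with a small V on each side of the middle whose point touches it (legs 22 mm long, away from the measured end); the origin is its middle, on the board's top, 120 to 220 mm from the measured end. Same axes as board_end.
- offcut: Loose offcut of the same pine board, 110 mm (x) by 140 mm (y) by 22 mm thick, 0.17 kg, that the tape stands on at the start; origin under its centre.
- bowl: Steel key bowl, 124 mm across, 50 mm high, origin under its centre. Leave alone.
- jar: Open glass jar with brass mitten hooks, 76 mm across, 85 mm high, origin under its centre. Leave alone.
- scraper: Plastic ice scraper, 200 mm long (x, blade 100 mm wide at +x), 18 mm high, lying flat; origin 125 mm from the handle's end. Leave alone.
- shoehorn: Wooden shoehorn, 210 mm long (x), 42 mm wide, 10 mm high, lying flat; origin 120 mm from the handle's end. Leave alone.
- tape: The tape measure as a solid; origin in the middle of the case's base, 33 mm below case_mid, same axes.

How it is judged:
By the outcome, as a careful person would: the job done as asked, in the order asked, and still so for the second after the job is handed in, while the arm keeps its last pose, push and grip.
It also fails if it takes over 40 s, if anything falls off the work surface, if the arm or the gripper's body presses on something with over 40 N, if the wrist force passes 120 N, or if a joint passes its speed limit or range.

ROBOT

A 6-joint arm with a two-finger parallel gripper is mounted at the origin on the work surface. World frame = base frame: x ahead of the robot, y to its left, z up, the work surface at z = 0. Lengths are in m, angles in rad, forces in N, time in s.
With the tool pointing down it reaches from about 0.375 to 0.925 m from the base axis. Payload 5.7 kg.
Tool frame: the origin (TCP) lies at the very end of the fingers, on their centre line; the grasp point (between the pads) lies 19 mm behind it; z points along the fingers, y is the line along which they close (so a half turn about z gives the same grasp; the last joint's range is limited). The gripper opens to 85 mm and grips with 20 to 120 N. Pads are 22 mm wide; open, the fingers measure 114 mm over their backs; the gripper's body (76 mm by 85 mm) begins 54 mm behind the grasp point. The pads swing forward as they close: fully open they stand 13 mm farther back than shut.
Start: joints at [1.197, 0.359, 1.51, -0, 1.272, -0.115], TCP at [0.154, 0.58, 0.231] pointing down, gripper open.
Joint ranges: [-2.97, 2.97], [-1.01, 2.36], [0.21, 2.38], [-0.96, 4.11], [0.2, 2.71], [-2.98, 2.98]. Speed limits (rad/s): [2.39, 2.39, 3.14, 3.14, 3.14, 3.14].

INTERFACE

Orientations are given as a unit quaternion [w, x, y, z].
In Python, from rig import r, viewer, nets gives the robot as it stands.
- The arm moves only by the tool play_rows, never from a script. Its argument "series" is a list of rows, each a list of 3 entries, a list of its own where there are three numbers: the shift along the tool's x, y, z in m, then the turn, a rotation vector about the tool's x, y, z in rad, then the opening in per cent of the stroke, from 0 (shut) to 100 (fully open). In form: [[[dx, dy, dz], [rx, ry, rz], fingers], ...]. A call has 1 to 12 rows; each row shifts and turns the commanded pose from where the row before left it, along the tool's axes as they then stand; what a row does not reach is not made up. A row lasts 1/8 s, in which the tool goes at most 62.5 mm and 10.7 degrees, less where a joint would pass 70% of its speed; a pose out of reach is approached as far as the arm can. A call with a gripper value outside its range is refused whole. The fingers move at their own pace and stop on an object; "grip_force" is the grip in N (left out, the last holds). Time passes only in rows, so rows that do not move let the fingers close. It gives the time, the measured TCP pose, the force, the opening and the grip force at its end, in the units of the state.
- r.observe(): the state, without advancing time (a new reading comes with each control period).
- viewer.get_image(name): name is "side" or "top" or "wrist"; returns the picture (420x560x3 uint8, red, green, blue); there is no depth.
- viewer.calibration(name): a dict with "mtx" (3x3 intrinsics, pixels), "k1" (the pictures are not rectified: a ray, as slopes to the right and down, at radius r is drawn at 1 + k1 r^2 times it, then the intrinsics apply), "R" (3x3) and "t" (3): a world point X has camera coordinates R X + t. Camera axes: x right, y down, z forward; pixel columns grow to the right and rows downward; lengths in m; the calibration is good to about 2 mm. A picture is of the moment at which its call begins: read the wrist's pose just before it. calibration takes no time and is no camera call; for the wrist camera it gives the pose at the moment of the call.
- r.hand_in(): hands the job in; it is judged then, once.
Trained networks look in the newest picture that a camera, given by its name, has taken for a name from the list of things; names that differ only in an ending like _2 or _b are one class to them, and where a whole thing is asked for, a point or a joint stands for the part that bears it (a point fixed in the world has none). Each returns a list of dicts, best first, with "confidence" (0 to 1); they miss things now and then, are a little off and sometimes report something else, mostly with a low value. They report only what shows in the picture. A call takes as long as a camera call.
- nets.masks_of(camera, query): "mask" (420x560 bool, what is visible of it) and "extent" ([left, top, width, height] in pixels, round what is visible of it).
The state is a dict: "t": time; "q": joint angles; "dq": joint speeds; "effort": joint torques, N m; "tool_pos": TCP position; "orientation": TCP orientation; "wrist_force": force on the tool from outside, world axes, zero at the start; "torque": the same for the moment, N m; "width": finger opening in m; "finger_force": force on a finger pad.
Only numpy, scipy, OpenCV 4.12 (cv2) and the standard library are available. Lean on these libraries where they do the work, as an engineer would, in place of code of your own. Each camera call takes 0.05 s, during which the arm holds its last target. There are 200 camera calls.

## Working session

There is one attempt and no reset: what is moved stays moved. The work goes in short steps, Python scripts to look and compute and a tool call to move; the robot and the scene stay as the last step left them, time stands still between calls to the robot, and variables do not carry over. Pictures are saved under pics/ and viewed, at most 10 in all, crops included, and the job is handed in when it is done.

Besides the shell and the picture viewer there is one more tool, called in YAML: its name, and indented under it one key for each argument. play_rows: Moves the arm, as the interface text tells. Its arguments: {"type":"object","properties":{"series":{"type":"array"},"grip_force":{"type":"number"}},"required":["series"]}

```bash
ls; mkdir -p pics
python3 - <<'E'
from rig import r,viewer,nets
import cv2,numpy as np
s=r.observe();print(s)
ims=[]
for c in ("top","side"):
    im=viewer.get_image(c);cv2.imwrite(f"pics/{c}0.png",im[:,:,::-1])
    k=viewer.calibration(c);print(c,k)
    for q in ("tape","offcut","line","bowl","jar","scraper","shoehorn","board_end","hook","mouth"):
        try:
            for d in nets.masks_of(c,q)[:2]:
                m=d["mask"];v,u=np.nonzero(m);print(c,q,round(d["confidence"],2),d["extent"],u.mean().round(1),v.mean().round(1))
        except Exception as e: print(q,e)
E
```

```text
pics
{'t': 0.0, 'q': array([ 1.19691417e+00,  3.59522414e-01,  1.51146727e+00,  4.95959945e-05,
        1.27249887e+00, -1.15090042e-01]), 'dq': array([ 2.25953697e-05,  5.44309924e-04,  3.70236454e-04,  4.67942020e-04,
       -2.68783087e-04, -5.82331937e-04]), 'effort': array([-1.07514803e-03, -5.27630711e+01, -2.78615159e+01, -8.63465084e-05,
        1.33884227e-02, -1.53479260e-05]), 'tool_pos': array([0.15327561, 0.57936977, 0.23042997]), 'orientation': array([-2.52449396e-04,  1.29042465e-01,  9.91638615e-01, -9.14021848e-04]), 'wrist_force': array([ 0.40701329,  0.08755486, -0.02099449]), 'torque': array([-0.07518574,  0.0216227 , -0.00410862]), 'finger_force': 0.0, 'width': 0.08549007905217051}
top {'mtx': array([[523.54506257,   0.        , 269.66921142],
       [  0.        , 523.54506257, 213.08107815],
       [  0.        ,   0.        ,   1.        ]]), 'k1': -0.0585463319672206, 'R': array([[ 0.01250045, -0.99987976, -0.00917676],
       [-0.9944797 , -0.01147569, -0.10429976],
       [ 0.10418191,  0.01042989, -0.99450357]]), 't': array([0.09488472, 0.52643787, 1.20424
[... 749 characters left out ...]
R': array([[-0.91431673, -0.4049964 ,  0.00168375],
       [-0.27489901,  0.61754612, -0.73693102],
       [ 0.29741461, -0.67425123, -0.67596585]]), 't': array([0.52892922, 0.14479846, 0.83530932])}
side tape 0.61 [216.3, 306.2, 31.9, 48.7] 231.9 329.8
side offcut 0.85 [188.9, 294.5, 87.3, 72.0] 235.7 327.6
side bowl 0.57 [241.9, 127.0, 40.8, 33.5] 263.6 143.8
side jar 0.9 [165.0, 219.5, 40.9, 54.5] 185.9 244.6
side shoehorn 0.79 [323.2, 301.1, 46.7, 100.8] 346.5 356.5
side shoehorn 0.33 [218.3, 301.5, 31.5, 59.8] 231.7 329.9
side board_end 0.65 [251.9, 140.6, 159.1, 129.3] 330.1 204.7
side hook 0.6 [218.1, 350.3, 11.5, 4.4] 224.1 352.7
side mouth 0.68 [215.4, 301.4, 31.9, 57.7] 231.9 330.1
```

Run:
```python
import cv2
a=cv2.imread("pics/top0.png");cv2.imwrite("pics/v1.png",cv2.resize(a[90:330,110:500],(780,480),interpolation=cv2.INTER_CUBIC))
b=cv2.imread("pics/side0.png");cv2.imwrite("pics/v2.png",cv2.resize(b[120:400,150:450],(640,597),interpolation=cv2.INTER_CUBIC))
```

```text
(no output)
```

View pics/v1.png

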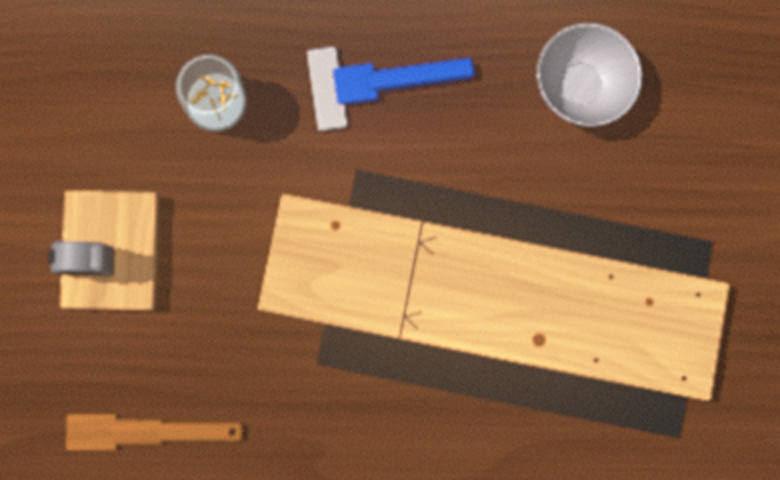

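View pics/v2.png

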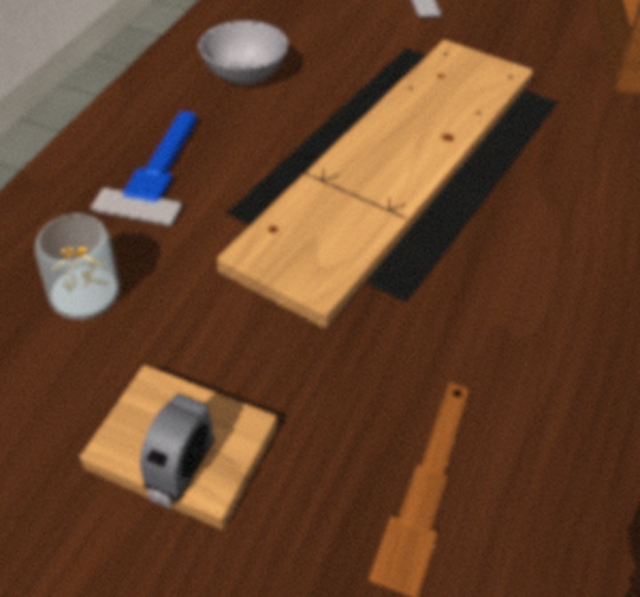

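The top view shows the board's measured end on the left, with corners near full-frame (251,187) and (239,245), and the line from (321,201) to (310,258). The tape is at (151,219) with its hook to the left, so it already faces roughly the board's way. The side view agrees.

```bash
cat > h.py <<'E'
import numpy as np,cv2
from rig import r,viewer,nets
def cal(c):
    k=viewer.calibration(c);return {a:(np.array(b) if a!="k1" else b) for a,b in k.items()}
def back(k,uv,z):
    uv=np.atleast_2d(np.float64(uv))
    n=cv2.undistortPoints(uv[:,None],k["mtx"],np.array([k["k1"],0,0,0.]))[:,0]
    d=np.c_[n,np.ones(len(n))]@k["R"];o=-k["R"].T@k["t"]
    return o+d*((z-o[2])/d[:,2])[:,None]
def proj(k,X):
    return cv2.projectPoints(np.float64(X).reshape(-1,1,3),cv2.Rodrigues(k["R"])[0],k["t"],k["mtx"],np.array([k["k1"],0,0,0.]))[0][:,0]
E
python3 - <<'E'
from h import *
k=cal("top");f=lambda p:np.array(p)/2+[110,90]
B=back(k,f([[283,194],[259,310],[729,284],[712,400],[422,222],[401,337]]),.025)
print(B.round(4))
e=(B[0]+B[1])/2;e2=(B[2]+B[3])/2;l=(B[4]+B[5])/2;x=(e2-e);print("end",e,"len",np.linalg.norm(x),"w",np.linalg.norm(B[0]-B[1]),"yaw",np.arctan2(x[1],x[0]),"line",l,np.linalg.norm(l-e))
print("offcut",back(k,f([[64,191],[156,192],[60,309],[154,310]]),.022).round(4))
print("tape top",back(k,f([[52,257],[111,258]]),.07).round(4))
ks=cal("side");g=lambda p:np.array(p)*300/640+[150,120]
S=back(ks,g([[219,268],[325,326],[447,41],[532,73],[306,176],[404,216]]),.025);print("side board",S.round(4))
print("side hook",back(ks,g([160,500]),.018).round(4))
kw=cal("wrist");T=r.observe();from scipy.spatial.transform import Rotation as R
M=R.from_quat(T["orientation"],scalar_first=True).as_matrix();print("tool",M.round(3));c=-kw["R"].T@kw["t"];print("wristcam in tool",M.T@(c-T["tool_pos"]),kw["R"]@M,kw["mtx"][0])
E
```

```text
[[ 0.5873  0.1451  0.025 ]
 [ 0.4495  0.1711  0.025 ]
 [ 0.4862 -0.3834  0.025 ]
 [ 0.3501 -0.36    0.025 ]
 [ 0.5557 -0.0198  0.025 ]
 [ 0.4199  0.0044  0.025 ]]
end [0.51837332 0.15810772 0.025     ] len 0.5392269604747324 w 0.1402687694653399 yaw -1.7577764280568846 line [ 0.48779332 -0.00766348  0.025     ] 0.16856816355042858
offcut [[0.5887 0.4075 0.022 ]
 [0.5886 0.2969 0.022 ]
 [0.4477 0.4069 0.022 ]
 [0.448  0.2952 0.022 ]]
tape top [[0.5049 0.406  0.07  ]
 [0.5045 0.3381 0.07  ]]
side board [[ 0.5792  0.1647  0.025 ]
 [ 0.4482  0.1918  0.025 ]
 [ 0.4814 -0.3727  0.025 ]
 [ 0.35   -0.3415  0.025 ]
 [ 0.5529 -0.0094  0.025 ]
 [ 0.4256  0.0092  0.025 ]]
side hook [[0.5067 0.4175 0.018 ]]
tool [[-0.967  0.256 -0.   ]
 [ 0.256  0.967 -0.   ]
 [ 0.    -0.    -1.   ]]
wristcam in tool [ 0.07262524 -0.00065916 -0.14232223] [[-5.20846193e-05  9.99999939e-01 -3.44977991e-04]
 [-9.57349018e-01 -1.49539027e-04 -2.88933965e-01]
 [-2.88933999e-01  3.15215325e-04  9.57348967e-01]] [322.73665311   0.         286.30012406]
```

play_rows:
  series:
    - [[0, 0, 0], [0, 0, 0.164], 100]
    - [[0, 0, 0], [0, 0, 0.164], 100]
    - [[0, 0, 0], [0, 0, 0.164], 100]
    - [[0, 0, 0], [0, 0, 0.164], 100]
    - [[0, 0, 0], [0, 0, 0.164], 100]
    - [[0, 0, 0], [0, 0, 0.164], 100]
    - [[0, 0, 0], [0, 0, 0.164], 100]
    - [[0, 0, 0], [0, 0, 0.164], 100]

```text
t: 2.1
tool_pos: [0.1536, 0.58, 0.2313]
orientation: [0.0, 0.709, 0.705, -0.0]
wrist_force: [-0.2, 0.6, 0.3]
width: 0.0853
finger_force: 0.0
```

play_rows:
  series:
    - [[-0.026, 0.044, 0.007], [0, 0, 0], 100]
    - [[-0.026, 0.044, 0.007], [0, 0, 0], 100]
    - [[-0.026, 0.044, 0.007], [0, 0, 0], 100]
    - [[-0.026, 0.044, 0.007], [0, 0, 0], 100]
    - [[-0.026, 0.044, 0.007], [0, 0, 0], 100]
    - [[-0.026, 0.044, 0.007], [0, 0, 0], 100]
    - [[-0.026, 0.044, 0.007], [0, 0, 0], 100]
    - [[-0.026, 0.044, 0.007], [0, 0, 0], 100]
    - [[0, 0, 0], [0, 0, 0], 100]
    - [[0, 0, 0], [0, 0, 0], 100]

```text
t: 3.35
tool_pos: [0.5051, 0.3719, 0.1751]
orientation: [-0.0, 0.707, 0.707, -0.0]
wrist_force: [-0.5, -0.4, -0.8]
width: 0.0853
finger_force: 0.0
```

```bash
cat > look.py <<'E'
from h import *
import sys
from scipy.spatial.transform import Rotation as R
T=r.observe();M=R.from_quat(T["orientation"],scalar_first=True).as_matrix()
k=cal("wrist");im=viewer.get_image("wrist")
cv2.imwrite(f"pics/{sys.argv[1]}.png",im[:,:,::-1]);np.savez(f"{sys.argv[1]}.npz",**k)
print(T["t"],T["tool_pos"].round(4),"toolx yaw deg",np.degrees(np.arctan2(M[1,0],M[0,0])).round(2),"z",M[:,2].round(4),T["wrist_force"].round(2),T["width"].round(4),T["finger_force"])
E
python3 look.py w1
python3 - <<'E'
from h import *
for d in nets.masks_of("wrist","tape")[:2]: print(d["confidence"],d["extent"])
E
```

```text
0.66 [267.1, 145.2, 46.1, 98.0]Traceback (most recent call last):
  File "look.py", line 7, in <module>
    print(T["t"],T["tool_pos"].round(4),"toolx yaw deg",np.degrees(np.arctan2(M[1,0],M[0,0])).round(2),"z",M[:,2].round(4),T["wrist_force"].round(2),T["width"].round(4),T["finger_force"])
                                                                                                                                                     ^^^^^^^^^^^^^^^^
AttributeError: 'float' object has no attribute 'round'
```

View pics/w1.png

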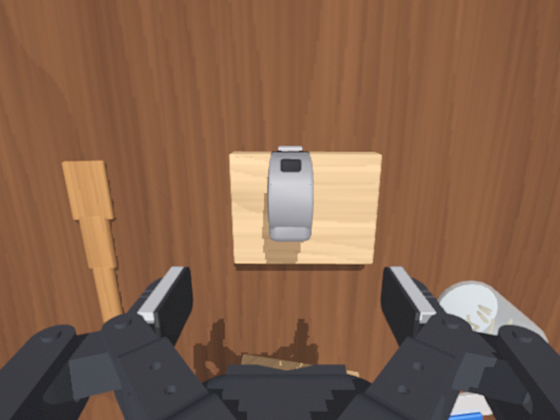

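The wrist view shows the tape centred at column about 290, with the hook at (290,148) on the offcut's far edge. The case is square to the fingers.

```bash
sed -i 's/T\["width"\].round(4)/T["width"]/' look.py
python3 - <<'E'
from h import *
k=dict(np.load("w1.npz"))
print("hook top",back(k,[[290,148.5]],.025).round(4))
print("case top L/R",back(k,[[268.5,200],[313,200]],.07).round(4))
print("base back",back(k,[[290,241]],.035).round(4))
print("offcut",back(k,[[230.5,152.5],[380,152.5],[235,263],[373,263]],.022).round(4))
for X in ([.5045,.404,.022],[.5045,.371,.088],[.5045,.338,.05],[.5045,.404,.05]): print(X,proj(k,X).round(1))
E
```

```text
hook top [[0.5091 0.4152 0.025 ]]
case top L/R [[0.4917 0.3795 0.07  ]
 [0.5269 0.3795 0.07  ]]
base back [[0.5092 0.3305 0.035 ]]
offcut [[0.4552 0.4114 0.022 ]
 [0.5909 0.4114 0.022 ]
 [0.4541 0.3015 0.022 ]
 [0.5929 0.3013 0.022 ]]
[0.5045, 0.404, 0.022] [[284.9 160.6]]
[0.5045, 0.371, 0.088] [[284.6 217.1]]
[0.5045, 0.338, 0.05] [[284.9 239.5]]
[0.5045, 0.404, 0.05] [[284.8 165.3]]
```

play_rows:
  series:
    - [[0.003, 0.003, 0.03], [0, 0, 0], 100]
    - [[0, 0, 0.03], [0, 0, 0], 100]
    - [[0, 0, 0.03], [0, 0, 0], 100]
    - [[0, 0, 0.03], [0, 0, 0], 100]
    - [[0, 0, 0.022], [0, 0, 0], 100]
    - [[0, 0, 0], [0, 0, 0], 60]
    - [[0, 0, 0], [0, 0, 0], 45]
    - [[0, 0, 0], [0, 0, 0], 35]
    - [[0, 0, 0], [0, 0, 0], 20]
    - [[0, 0, 0], [0, 0, 0], 10]
    - [[0, 0, 0], [0, 0, 0], 0]
    - [[0, 0, 0], [0, 0, 0], 0]
  grip_force: 70

```text
t: 4.95
tool_pos: [0.5092, 0.3758, 0.0349]
orientation: [0.0, 0.707, 0.707, 0.001]
wrist_force: [-1.5, 0.8, 6.8]
width: 0.0332
finger_force: 70.6
```

play_rows:
  series:
    - [[0, 0, -0.01], [0, 0, 0], 0]
    - [[0, 0, -0.02], [0, 0, 0], 0]
    - [[0, 0, -0.03], [0, 0, 0], 0]
    - [[0, 0, -0.02], [0, 0, 0], 0]
    - [[0, 0, 0], [0, 0, 0], 0]
    - [[0, 0, 0], [0, 0, 0], 0]

```text
t: 5.7
tool_pos: [0.5079, 0.3745, 0.1125]
orientation: [-0.0, 0.707, 0.707, -0.001]
wrist_force: [0.1, -0.6, -3.4]
width: 0.0332
finger_force: 69.9
```

```bash
python3 look.py w2
python3 - <<'E'
from h import *
im=viewer.get_image("side");cv2.imwrite("pics/s2.png",im[:,:,::-1])
E
```

```text
5.7 [0.5079 0.3745 0.1125] toolx yaw deg 89.99 z [-1.3e-03 -9.0e-04 -1.0e+00] [ 0.13 -0.6  -3.44] 0.03324111938618966 69.94690775871277
```

View pics/w2.png

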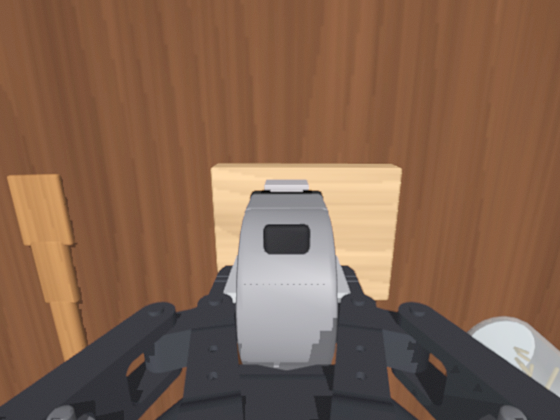

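Run:
```python
from h import *
k=dict(np.load("w2.npz"));p=np.array([.5079,.3745,.1125])
for zb in (.0975,.0996,.1015):
    print(zb,"mouth L/R rel",(back(k,[[250,192],[323,192],[287,192]],zb)-p).round(4).tolist(),"hook front/back",(back(k,[[287,181]],zb)-p).round(4))
# nominal
m=p+[0,.033,-.0129];print(proj(k,m),proj(k,m+[0,.004,0]),proj(k,m+[0,.0015,-.007]))
# predicted mid: board target
e=np.array([.517,.1605]);t=-1.7555;ux=np.array([np.cos(t),np.sin(t)]);print(ux)
```

```text
0.0975 mouth L/R rel [[-0.0175, 0.0353, -0.015], [0.019, 0.0353, -0.015], [0.001, 0.0353, -0.015]] hook front/back [[ 0.001   0.0409 -0.015 ]]
0.0996 mouth L/R rel [[-0.0173, 0.0358, -0.0129], [0.0187, 0.0358, -0.0129], [0.001, 0.0358, -0.0129]] hook front/back [[ 0.001   0.0413 -0.0129]]
0.1015 mouth L/R rel [[-0.0171, 0.0362, -0.011], [0.0185, 0.0362, -0.011], [0.001, 0.0362, -0.011]] hook front/back [[ 0.001   0.0417 -0.011 ]]
[[285.05330298 197.46824257]] [[285.04320446 189.58590065]] [[285.1023556  191.28217259]]
[-0.18365526 -0.98299072]
```

The grip is good: hook at (287,181) and mouth edge at row 192, with the case straight in the fingers. Next I move it above the board end.

play_rows:
  series:
    - [[-0.03, 0.001, 0], [0, 0, 0], 0]
    - [[-0.04, 0.001, 0], [0, 0, 0], 0]
    - [[-0.05, 0.001, 0.005], [0, 0, 0], 0]
    - [[-0.05, 0.001, 0.01], [0, 0, 0], 0]
    - [[-0.04, 0.001, 0.01], [0, 0, 0], 0]
    - [[-0.027, 0.001, 0.01], [0, 0, 0], 0]
    - [[0, 0, 0], [0, 0, 0.1], 0]
    - [[0, 0, 0], [0, 0, 0.085], 0]
    - [[0, 0, 0], [0, 0, 0], 0]
    - [[0, 0, 0], [0, 0, 0], 0]
    - [[0, 0, 0], [0, 0, 0], 0]

```text
t: 7.18
tool_pos: [0.5144, 0.1381, 0.0782]
orientation: [-0.0, 0.769, 0.639, -0.0]
wrist_force: [-0.2, -0.7, -3.3]
width: 0.0333
finger_force: 69.9
```

```bash
python3 look.py w3
```

```text
7.175 [0.5144 0.1381 0.0782] toolx yaw deg 79.47 z [-3.e-04 -1.e-04 -1.e+00] [-0.25 -0.66 -3.27] 0.033342332535569855 69.8592209815979
```

View pics/w3.png

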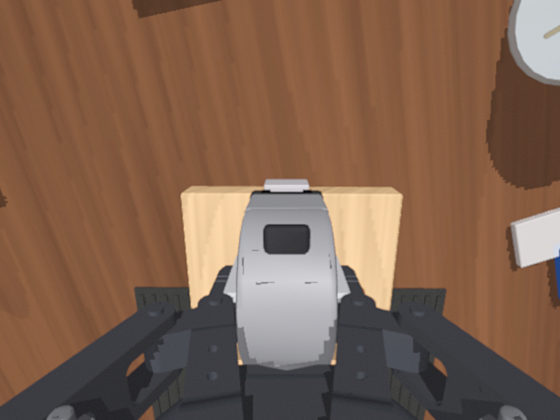

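Run:
```python
from h import *
im=cv2.imread("pics/w3.png",0).astype(float)
for a,b in((200,245),(340,385)):
  for c in range(a,b,15):
    print(c,im[180:202,c:c+14].mean(1).round(0).astype(int).tolist())
k=dict(np.load("w3.npz"))
p=np.array([.5144,.1381]);a=np.radians(79.47);A=np.array([[np.cos(a),np.sin(a)],[np.sin(a),-np.cos(a)]])
C=back(k,[[183,194],[401,194]],.025);print(C.round(4),np.linalg.norm(C[0]-C[1]),"in tool",(C[:,:2]-p)@A.T)
cv2.imwrite("pics/c3.png",cv2.resize(cv2.imread("pics/w3.png")[170:320,170:420],(800,480),interpolation=cv2.INTER_CUBIC))
```

```text
200 [95, 96, 95, 95, 93, 108, 148, 169, 172, 174, 177, 177, 186, 207, 217, 215, 213, 212, 212, 212, 212, 212]
215 [102, 101, 102, 101, 100, 111, 147, 173, 177, 176, 176, 174, 181, 203, 215, 214, 212, 211, 212, 212, 213, 213]
230 [100, 100, 100, 100, 99, 110, 145, 170, 174, 174, 176, 179, 188, 209, 221, 220, 218, 217, 217, 217, 217, 217]
340 [109, 108, 109, 109, 108, 107, 128, 167, 173, 172, 172, 173, 176, 193, 214, 217, 214, 213, 213, 213, 213, 213]
355 [106, 106, 106, 106, 105, 104, 123, 163, 178, 179, 179, 178, 178, 190, 210, 214, 211, 208, 208, 208, 209, 209]
370 [102, 102, 102, 102, 101, 100, 117, 157, 172, 174, 174, 175, 177, 190, 212, 218, 215, 213, 213, 213, 213, 213]
[[0.4565 0.1745 0.025 ]
 [0.5902 0.1496 0.025 ]] 0.13595867269999304 in tool [[ 0.02521026 -0.0635306 ]
 [ 0.02517883  0.07242807]]
```

View pics/c3.png

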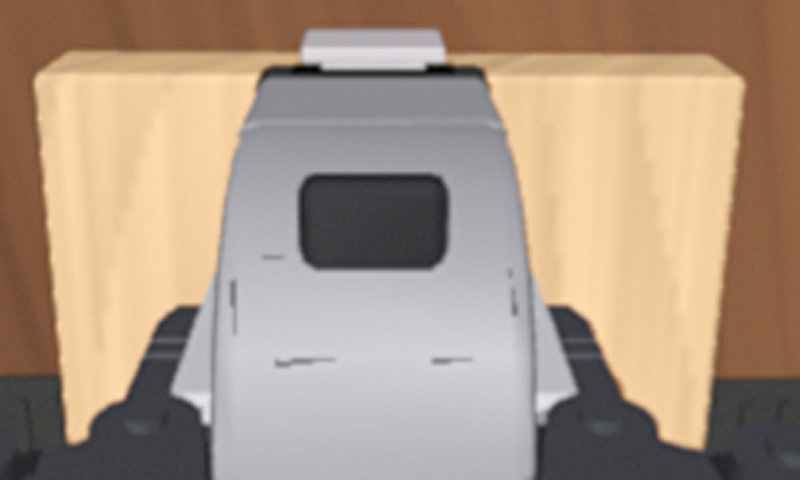

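The close crop shows the board's end edge horizontal at row 193, parallel to the case front, with the hook just beyond it. I'll lower the tape in small steps.

play_rows:
  series:
    - [[0, 0.003, 0.015], [0, 0, 0], 0]
    - [[0, 0, 0.015], [0, 0, 0], 0]
    - [[0, 0, 0.006], [0, 0, 0], 0]
    - [[0, 0, 0], [0, 0, 0], 0]
    - [[0, 0, 0], [0, 0, 0], 0]

```text
t: 7.85
tool_pos: [0.5177, 0.1375, 0.0424]
orientation: [0.0, 0.769, 0.639, 0.0]
wrist_force: [0.2, 0.2, -2.7]
width: 0.0335
finger_force: 69.9
```

play_rows:
  series:
    - [[0, 0, 0.001], [0, 0, 0], 0]
    - [[0, 0, 0], [0, 0, 0], 0]

```text
t: 8.1
tool_pos: [0.5177, 0.1375, 0.0416]
orientation: [0.0, 0.769, 0.639, 0.0]
wrist_force: [-0.4, 0.0, -3.6]
width: 0.0334
finger_force: 69.9
```

play_rows:
  series:
    - [[0, 0, 0.001], [0, 0, 0], 0]
    - [[0, 0, 0], [0, 0, 0], 0]

```text
t: 8.35
tool_pos: [0.5175, 0.1374, 0.0403]
orientation: [0.0, 0.769, 0.639, -0.0]
wrist_force: [-0.4, -0.0, -3.6]
width: 0.0333
finger_force: 69.9
```

play_rows:
  series:
    - [[0, 0, 0.001], [0, 0, 0], 0]
    - [[0, 0, 0], [0, 0, 0], 0]

```text
t: 8.6
tool_pos: [0.5174, 0.1374, 0.0392]
orientation: [-0.0, 0.769, 0.639, -0.0]
wrist_force: [-0.1, 0.3, -3.3]
width: 0.0337
finger_force: 69.9
```

play_rows:
  series:
    - [[0, 0, 0.001], [0, 0, 0], 0]
    - [[0, 0, 0], [0, 0, 0], 0]

```text
t: 8.85
tool_pos: [0.5174, 0.1374, 0.0382]
orientation: [-0.0, 0.769, 0.639, -0.0]
wrist_force: [0.1, -0.9, -2.6]
width: 0.0333
finger_force: 69.9
```

play_rows:
  series:
    - [[0, 0, 0.0007], [0, 0, 0], 0]
    - [[0, 0, 0], [0, 0, 0], 0]

```text
t: 9.1
tool_pos: [0.5175, 0.1374, 0.0379]
orientation: [0.0, 0.769, 0.639, 0.0]
wrist_force: [-1.6, -0.4, 1.4]
width: 0.033
finger_force: 70.5
```

play_rows:
  series:
    - [[0, 0, 0.0007], [0, 0, 0], 0]
    - [[0, 0, 0], [0, 0, 0], 0]

```text
t: 9.35
tool_pos: [0.5175, 0.1374, 0.0378]
orientation: [0.0, 0.769, 0.639, 0.0]
wrist_force: [-3.4, -1.1, 9.2]
width: 0.0332
finger_force: 71.6
```

Contact came at TCP z 0.0379, which means the base is on the board and the hook is below its top. I'll ease up slightly and draw back.

play_rows:
  series:
    - [[0, 0, -0.0018], [0, 0, 0], 0]
    - [[-0.005, 0, 0], [0, 0, 0], 0]
    - [[-0.005, 0, 0], [0, 0, 0], 0]
    - [[-0.005, 0, 0], [0, 0, 0], 0]
    - [[-0.005, 0, 0], [0, 0, 0], 0]
    - [[-0.005, 0, 0], [0, 0, 0], 0]
    - [[-0.005, 0, 0], [0, 0, 0], 0]
    - [[0, 0, 0], [0, 0, 0], 0]
    - [[0, 0, 0], [0, 0, 0], 0]

```text
t: 10.48
tool_pos: [0.5119, 0.1079, 0.0387]
orientation: [-0.0, 0.769, 0.639, -0.0]
wrist_force: [-0.4, 2.9, -4.6]
width: 0.0333
finger_force: 69.8
```

```bash
python3 look.py w4
```

```text
10.475 [0.5119 0.1079 0.0387] toolx yaw deg 79.39 z [-2.e-04 -1.e-04 -1.e+00] [-0.38  2.88 -4.58] 0.03332681898647098 69.82362985610962
```

View pics/w4.png

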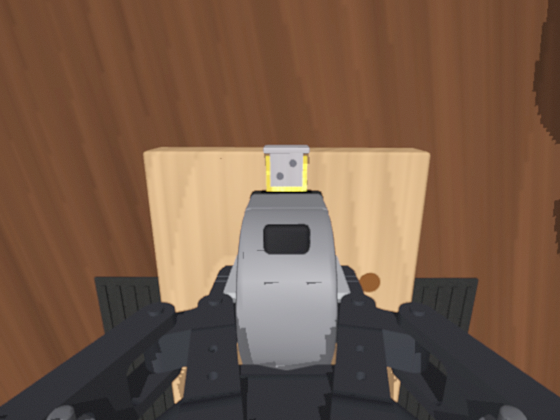

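The hook has caught on the board end at (286,150), with yellow blade showing and about 3 N of spring pull. Now I draw most of the way.

play_rows:
  series:
    - [[-0.008, 0, 0], [0, 0, 0], 0]
    - [[-0.014, 0, 0], [0, 0, 0], 0]
    - [[-0.018, 0, 0], [0, 0, 0], 0]
    - [[-0.018, 0, 0], [0, 0, 0], 0]
    - [[-0.018, 0, 0], [0, 0, 0], 0]
    - [[-0.018, 0, 0], [0, 0, 0], 0]
    - [[-0.018, 0, 0], [0, 0, 0], 0]
    - [[-0.014, 0, 0], [0, 0, 0], 0]
    - [[-0.008, 0, 0], [0, 0, 0], 0]
    - [[0, 0, 0], [0, 0, 0], 0]
    - [[0, 0, 0], [0, 0, 0], 0]

```text
t: 11.9
tool_pos: [0.4875, -0.0235, 0.0387]
orientation: [0.0, 0.769, 0.639, 0.0]
wrist_force: [1.6, 4.1, -3.4]
width: 0.0333
finger_force: 69.9
```

```bash
python3 look.py w5; python3 -c "
import cv2
cv2.imwrite('pics/c5.png',cv2.resize(cv2.imread('pics/w5.png')[20:320,100:480],(760,600),interpolation=cv2.INTER_CUBIC))"
```

```text
11.9 [ 0.4875 -0.0235  0.0387] toolx yaw deg 79.4 z [ 1.e-04  0.e+00 -1.e+00] [ 1.6   4.06 -3.41] 0.033324449069245386 69.85448241233826
```

View pics/c5.png

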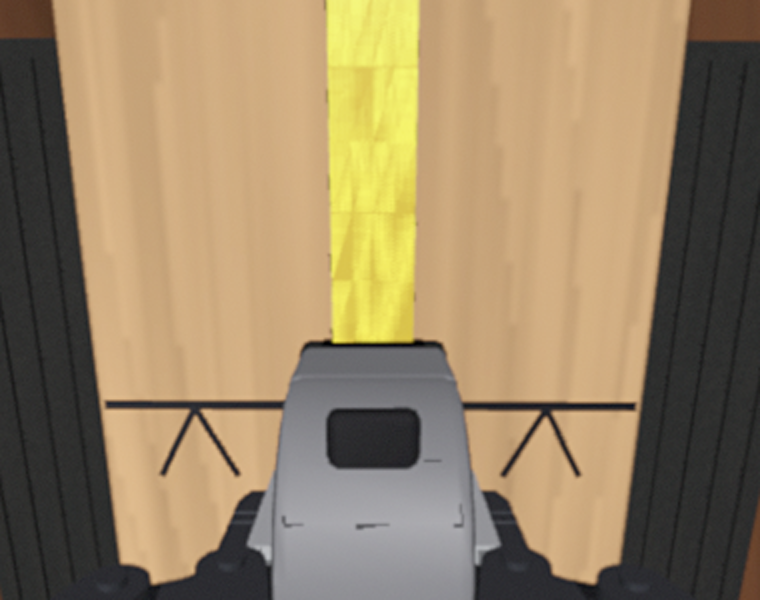

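```bash
cat > m.py <<'E'
from h import *
import sys
n=sys.argv[1];im=cv2.imread(f"pics/{n}.png").astype(float);k=dict(np.load(n+".npz"))
r0,r1=map(int,sys.argv[2:4])
g=im.mean(2)
def dip(a,b):
    P=g[r0:r1,a:b].mean(1);w=np.clip(np.median(P)-8-P,0,None);return (w*np.arange(r0,r1)).sum()/w.sum()
Ls=[((a+b)/2,dip(a,b)) for a,b in((158,190),(205,235),(340,365),(380,412))];print("line",np.round(Ls,2))
print("blue at blade",im[182:202,270:304,0].mean(1).round(0).astype(int),"grey",g[182:202,270:304].mean(1).round(0).astype(int))
T=r.observe();a=np.radians(79.4);A=np.array([[np.cos(a),np.sin(a)],[np.sin(a),-np.cos(a)]])
f=lambda uv,z:(back(k,uv,z)[:,:2]-T["tool_pos"][:2])@A.T
L=f(Ls,.025);print("line tool",L.round(4).tolist(),"slope deg",np.degrees(np.polyfit(L[:,1],L[:,0],1)[0]))
for row in(191,191.5,192):print(row,"mouth tool",f([[255,row],[320,row]],.0258).round(4).tolist())
E
python3 m.py w5 215 232
```

```text
line [[174.   221.93]
 [220.   222.13]
 [352.5  222.66]
 [396.   222.82]]
blue at blade [ 88  88  88  88  87  86  85  83  68  28  13  53  96 110 111 110 110 110
 110 110] grey [179 179 179 179 179 178 178 176 153  81  12  49  93 108 108 108 108 108
 108 108]
line tool [[0.02, -0.0566], [0.0199, -0.0331], [0.0196, 0.0346], [0.0195, 0.0569]] slope deg -0.26590322364000496
191 mouth tool [[0.0364, -0.0147], [0.0364, 0.0174]]
191.5 mouth tool [[0.0361, -0.0147], [0.0361, 0.0174]]
192 mouth tool [[0.0359, -0.0147], [0.0359, 0.0174]]
```

Line centre is at full-frame row 222.4 and the mouth edge at about row 191, so there are roughly 16.6 mm left to draw. Blade and line look square to within 0.3°.

play_rows:
  series:
    - [[-0.006, 0, 0], [0, 0, 0], 0]
    - [[-0.006, 0, 0], [0, 0, 0], 0]
    - [[-0.0046, 0, 0], [0, 0, 0], 0]
    - [[0, 0, 0], [0, 0, 0], 0]
    - [[0, 0, 0], [0, 0, 0], 0]

```text
t: 12.58
tool_pos: [0.4842, -0.0401, 0.0387]
orientation: [-0.0, 0.769, 0.639, -0.0]
wrist_force: [1.3, 5.5, -4.4]
width: 0.0334
finger_force: 69.9
```

```bash
python3 look.py w6; python3 m.py w6 183 199; python3 -c "
import cv2
cv2.imwrite('pics/c6.png',cv2.resize(cv2.imread('pics/w6.png')[150:250,205:365],(800,500),interpolation=cv2.INTER_CUBIC))"
```

```text
12.575 [ 0.4842 -0.0401  0.0387] toolx yaw deg 79.38 z [-1.e-04 -0.e+00 -1.e+00] [ 1.34  5.47 -4.39] 0.0333587878906039 69.85216856002808
line [[174.   189.73]
 [220.   189.82]
 [352.5  190.32]
 [396.   190.48]]
blue at blade [ 77  76  76  75  75  76  76  74  58  23  14  54  97 112 112 111 111 111
 111 111] grey [164 164 164 164 164 164 165 163 137  68  11  50  94 109 109 109 109 109
 109 109]
line tool [[0.0369, -0.0549], [0.0368, -0.032], [0.0365, 0.0336], [0.0365, 0.0553]] slope deg -0.23318758531014722
191 mouth tool [[0.0364, -0.0146], [0.0364, 0.0174]]
191.5 mouth tool [[0.0361, -0.0146], [0.0361, 0.0174]]
192 mouth tool [[0.0359, -0.0146], [0.0359, 0.0174]]
```

View pics/c6.png

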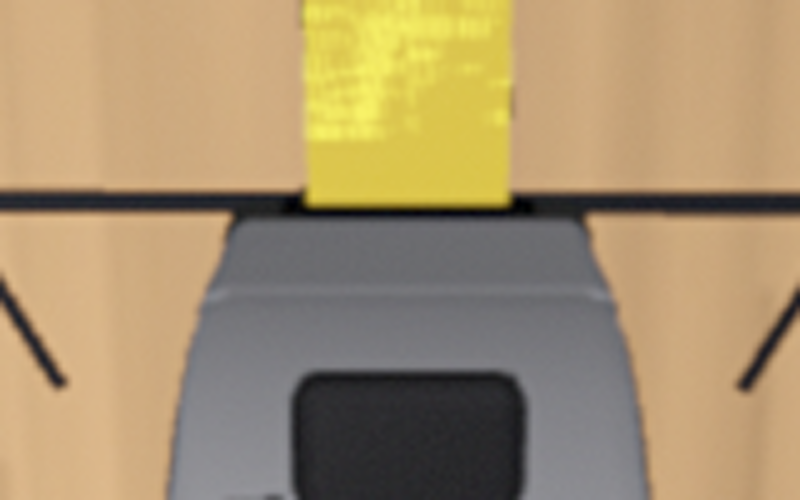

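The mouth edge sits on the pencil line at crop row 203, with the blade straight. The arm still feels about 5 N of spring pull, so the hook is caught. I'm handing in.

```bash
python3 -c "
from rig import r
print(r.hand_in())"
```

```text
the job is handed in; nothing more can be done
None
```

The tape's hook is caught over the board's end and its mouth is at the pencil line (within about 0.5 mm in the last picture); the gripper is still holding the case there against the spring, and I've handed the job in; by the first overhead picture, the line is roughly 169 mm from the end.

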